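# Free a block from two clamps of unknown thread

## Task

The wooden block is held in the plywood jig by two strap clamps with square orange knobs, and nobody remembers which way their threads run: try each knob gently, feel which way it gives without forcing it the wrong way, and unscrew both all the way to the stop. Then draw the block out towards the robot from under the straps, and lay it, right way up and without dropping it, flat in the shallow aluminium tray. Leave everything else where it stands.

Things in the scene. Friction and masses are not known exactly. Their poses are not given: they have to be found in the camera images.
- jig_center (a point): centre of the block's place in the fixed jig, 31 mm above the cabinet top. x points away from the robot, y left, along the block. Plywood plate 120 (x) x 290 (y) x 12 mm. Stops behind the block (x 26 to 40, y +-49 to +-71 mm, 32 mm high) and clamp posts past its ends hold it; the middle of both long sides is free for fingers; the front (-x) is open
- left_knob (a point): on the left knob's vertical axis, grip height (x -12, y +101 mm in the jig's axes, 102 mm above the cabinet top); fixed in the jig, does not turn with the knob; x, y as the jig's. Orange square head, 28 mm across flats, 40 mm over corners, 85 to 120 mm above the cabinet top; at the start its flats face along the jig's x and y. The knob keeps its height and stays where it is left
- right_knob (a point): the same for the right knob (y -101 mm). Round each knob's axis, under it, rides a steel strap 42 (x) x 78 (y) x 9 mm, rising 6 mm per rad of opening. Screwed down it is 2 mm above the block, its front lip (x -30 to -36 mm in the jig) 5 mm below the block's top. Fully open, the lip is 6 mm above it: then the block slides out to -x, clear after 65 mm; never straight up
- knob_a (a joint): angle (rad) of one of the two knobs' screws, anticlockwise from above is positive, 0 = screwed down, as at the start. Whether it is the left or the right one differs from run to run. Its thread may be of either hand, unmarked
- knob_b (a joint): angle of the other knob's screw, same sense and zero. Either screw turns the opening way evenly with about 0.12 N m to a hard stop at 1.9 rad; the other way it does not turn at all
- block_center (a point): centre (half-way up) of the loose wooden block, 50 (x) x 160 (y) x 38 mm, about 0.18 kg, its z axis up; it lies on the jig plate, its underside 12 mm above the cabinet top
- tray_in (a point): centre of the inner floor, 5 mm above the cabinet top, of a fixed open aluminium tray; inside 85 (x) x 195 (y) mm, walls 5 mm thick with their rim 22 mm above the cabinet top. It stands at the front left or front right; the parts tin stands on the other side. Tall cans and a paint tin stand fixed along the back, over 0.13 m behind the jig's centre
- block: the same block, with its origin at the centre of its underside
- twist_a (a joint): twist (rad) of knob_a's square head against its screw, anticlockwise positive: the stem between them is springy, 4 N m per rad. About 0.03 while the screw turns freely; turned the wrong way, only the stem twists, and beyond 0.35 rad it is being forced; it springs back when let go
- twist_b (a joint): the same for knob_b
- parts_tin: dark blue lidded tin, 112x154x59 mm; loose, not to be disturbed
- glue_bottle: white glue bottle with orange nozzle, 58 mm across, 183 mm tall; loose, not to be disturbed
- folding_rule: yellow folding rule, folded, 18x238x18 mm, lying at the left edge of the cabinet top; loose, not to be disturbed
- screwdriver: screwdriver with a yellow handle, 26x227x26 mm, lying at the right edge of the cabinet top; loose, not to be disturbed

How it is judged:
By the outcome, as a careful person would: the job done as asked, in the order asked, and still so for the second after the job is handed in, with the robot touching nothing.
It also fails if it takes over 72 s, if anything falls off the work surface, if the arm or the gripper's body presses on something with over 40 N, if the wrist force passes 120 N, or if a joint passes its speed limit or range.

## Robot

A 6-joint arm with a two-finger parallel gripper is mounted at the origin on a cart in front of the work surface, level with it; the furniture and walls round the work are solid. World frame = base frame: x ahead of the robot, y to its left, z up, the work surface at z = 0. Lengths are in m, angles in rad, forces in N, time in s.
With the tool pointing down it reaches from about 0.375 to 0.9 m from the base axis. Payload 3.1 kg.
Tool frame: the origin (TCP) lies at the very end of the fingers, on their centre line; the grasp point (between the pads) lies 19 mm behind it (pinch_z is the distance from the TCP to the grasp point, in m); x points along the fingers, y is the direction in which the jaws open and shut, and the axes are right-handed (so a half turn about x gives the same grasp; the last joint's range is limited). The gripper opens to 85 mm and grips with 20 to 120 N. Pads are 22 mm wide; open, the fingers measure 114 mm over their backs; the gripper's body (76 mm by 85 mm) begins 54 mm behind the grasp point. The pads swing forward as they close: fully open they stand 13 mm farther back than shut.
Start: joints at [1.022, 0.527, 1.433, -0, 1.181, -0.178], TCP at [0.226, 0.583, 0.231] pointing down, gripper open.
Joint ranges: [-3.08, 3.08], [-0.75, 2.2], [0.22, 2.44], [-1.43, 4.57], [0, 2.65], [-2.85, 2.85]. Speed limits (rad/s): [2.79, 2.79, 3.14, 3.14, 3.14, 3.14].

## Interface

Orientations are given as a unit quaternion [x, y, z, w].
In Python, from rig import * gives the robot as it stands.
- The arm moves only by the shell command python3 -m handwheel 'ROWS' [FORCE]. ROWS is a JSON object of lists of equal length, an entry for each row: "hand": the opening, from -1 (shut) to 1 (fully open); "linear": the shift along the tool's x, y, z as a fraction of full scale, a list of three; "roll": the turn about the tool's x as a fraction of full scale. In form: {"hand": [hand, ...], "linear": [[x, y, z], ...], "roll": [roll, ...]}. A call has 1 to 12 rows; each row is the pose to reach, as a shift and turn from the pose commanded when the call began, along the tool's axes at that moment; what a row does not reach only later rows make up. Full scale, the value 1, is 0.1 m for a shift and 1.5 rad for a turn. A row lasts 1/8 s, in which the tool goes at most 62.5 mm and 10.7 degrees, less where a joint would pass 70% of its speed; a pose out of reach is approached as far as the arm can. A call with a number of a shift or a turn outside -1 to 1 is refused whole. A call with a gripper value outside its range is refused whole. The fingers move at their own pace and stop on an object; FORCE is the grip in N (left out, the last holds). Time passes only in rows, so rows that repeat a pose let the fingers close. It gives the time, the measured TCP pose, the force and the opening at its end, in the units of the state.
- read_state(): the state, without advancing time (a new reading comes with each control period).
- snapshot(name): name is "scene" or "top" or "wrist"; returns the picture (384x512x3 uint8, red, green, blue); there is no depth.
- camera_model(name): a dict with "mtx" (3x3 intrinsics, pixels), "rvec" (rotation vector, rad) and "tvec" (3), from world to camera coordinates, as OpenCV has them; the wrist camera has in their place "tool_from_camera" (4x4, takes a point from camera to tool coordinates, whose origin is the TCP and whose axes are the tool frame's). Camera axes: x right, y down, z forward; pixel columns grow to the right and rows downward; lengths in m; the calibration is good to about 2 mm. A picture is of the moment at which its call begins: read the wrist's pose just before it. camera_model takes no time and is no camera call.
- job_done(): hands the job in, once; it reports no verdict.
The state is a dict: "time": time; "joint_positions": joint angles; "qd": joint speeds; "effort": joint torques, N m; "ee_pos": TCP position; "tcp_rot": TCP orientation; "wrist_force": force on the tool from outside, world axes, zero at the start; "torque": the same for the moment, N m; "width": finger opening in m.
Only numpy, scipy, OpenCV 4.12 (cv2) and the standard library are available. Lean on these libraries where they do the work, as an engineer would, in place of code of your own. Each camera call takes 0.05 s, during which the arm holds its last target.

## Working session

There is one attempt and no reset: what is moved stays moved. The work goes in short steps, Python scripts to look and compute and a shell command to move; the robot and the scene stay as the last step left them, time stands still between calls to the robot, and variables do not carry over. Pictures are saved under pics/ and viewed, and the job is handed in when it is done.

```bash
ls; mkdir -p pics
python3 - <<'E'
from rig import *
import cv2
s=read_state(); print(s)
for n in ["scene","top","wrist"]:
    im=snapshot(n); cv2.imwrite(f"pics/{n}0.png",im[:,:,::-1])
    print(n,camera_model(n))
E
```

```text
pics
{'time': 0.0, 'joint_positions': array([ 1.02148661e+00,  5.28437710e-01,  1.43390794e+00,  2.71840886e-05,
        1.18139673e+00, -1.78522037e-01]), 'qd': array([ 0.00226091, -0.00117152, -0.00053581, -0.00049814, -0.00100275,
        0.00038706]), 'effort': array([-3.29338018e-04, -4.42357600e+01, -1.78020197e+01, -2.48314154e-04,
        8.41474277e-03, -7.00795070e-06]), 'ee_pos': array([0.22606715, 0.58191453, 0.23034931]), 'tcp_rot': array([ 0.12963998,  0.69526736, -0.13105419,  0.6947097 ]), 'wrist_force': array([-0.74432998,  0.26818235,  0.47955201]), 'torque': array([0.02135409, 0.05593051, 0.02887118]), 'width': 0.08596031596604659}
scene {'mtx': array([[481.69923784,   0.        , 262.59393966],
       [  0.        , 481.69923784, 185.31793385],
       [  0.        ,   0.        ,   1.        ]]), 'rvec': array([ 2.20960001, -0.76519709,  0.33466016]), 'tvec': array([-0.41327721,  0.28941791,  1.0304779 ])}
top {'mtx': array([[386.64830927,   0.        , 256.74957885],
       [  0.        , 386.64830927, 193.69393311],
       [  0.        ,   0.        ,   1.        ]]), 'rvec': array([ 2.21907695, -2.17647953,  0.0979042 ]), 'tvec': array([-0.02795749,  0.50837846,  1.09360103])}
wrist {'mtx': array([[307.55405188,   0.        , 257.41335908],
       [  0.        , 307.55405188, 190.60814225],
       [  0.        ,   0.        ,   1.        ]]), 'tool_from_camera': array([[-9.08380170e-04, -2.69824071e-01,  9.62909209e-01,
        -1.41836622e-01],
       [ 9.99999443e-01,  2.71773114e-04,  1.01952560e-03,
         9.29423023e-04],
       [-5.36785383e-04,  9.62909600e-01,  2.69823674e-01,
        -6.66348287e-02],
       [ 0.00000000e+00,  0.00000000e+00,  0.00000000e+00,
         1.00000000e+00]])}
```

View pics/scene0.png

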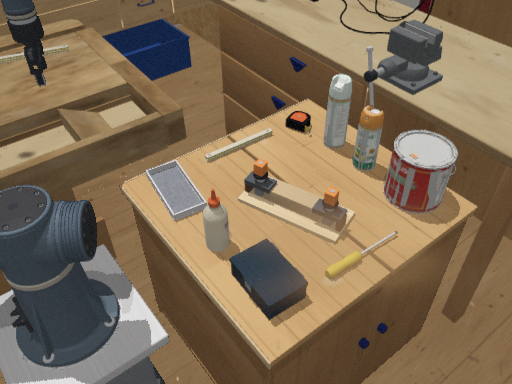

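View pics/top0.png

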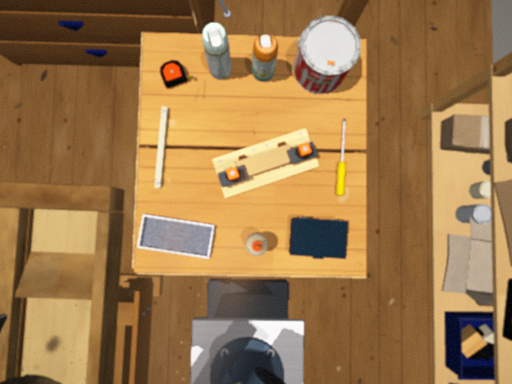

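View pics/wrist0.png

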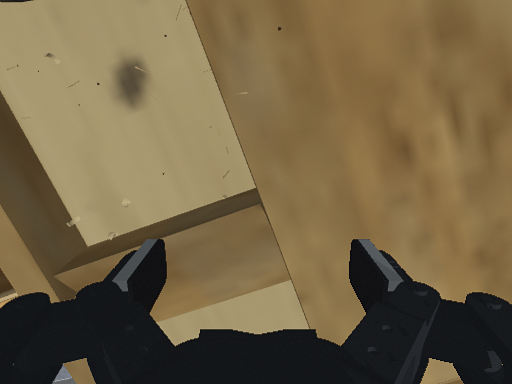

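The scene view shows the knobs at about (261,168) and (331,197). In the top view they are at (233,173) and (304,150). The tray is at (177,237), the glue bottle at (257,243), and the blue tin at the front right.

```bash
cat > h.py <<'E'
import numpy as np, cv2
from rig import *
from scipy.spatial.transform import Rotation as R
def cam(n):
    m=camera_model(n); Rm,_=cv2.Rodrigues(m["rvec"]); return m["mtx"],Rm,np.array(m["tvec"]).ravel()
def camw(s):
    m=camera_model("wrist"); T=np.eye(4); T[:3,:3]=R.from_quat(s["tcp_rot"]).as_matrix(); T[:3,3]=s["ee_pos"]
    C=T@m["tool_from_camera"]; Rm=C[:3,:3].T; return m["mtx"],Rm,-Rm@C[:3,3]
def ray(c,px):
    K,Rm,t=c; d=Rm.T@np.linalg.solve(K,[px[0],px[1],1.]); return -Rm.T@t,d/np.linalg.norm(d)
def onz(c,px,z):
    o,d=ray(c,px); return o+d*(z-o[2])/d[2]
def tri(c1,p1,c2,p2):
    o1,d1=ray(c1,p1);o2,d2=ray(c2,p2)
    A=np.c_[d1,-d2]; k=np.linalg.lstsq(A,o2-o1,rcond=None)[0]
    a=o1+d1*k[0];b=o2+d2*k[1]; return (a+b)/2,np.linalg.norm(a-b)
def proj(c,P):
    K,Rm,t=c; q=K@(Rm@np.asarray(P)+t); return q[:2]/q[2]
def blobs(im,lo,hi,amin=15):
    h=cv2.cvtColor(im,cv2.COLOR_RGB2HSV); m=cv2.inRange(h,np.array(lo),np.array(hi))
    n,l,st,ce=cv2.connectedComponentsWithStats(m)
    return [(ce[i].round(1),st[i]) for i in range(1,n) if st[i][4]>=amin],m
E
python3 - <<'E'
from h import *
for n in ["scene","top"]:
    im=cv2.imread(f"pics/{n}0.png")[:,:,::-1]
    b,m=blobs(im,(3,150,110),(16,255,255))
    print(n,[(tuple(c),tuple(s)) for c,s in b])
    x0,y0,x1,y1=(220,140,370,250) if n=="scene" else (200,115,330,205)
    cv2.imwrite(f"pics/{n}0z.png",cv2.resize(im[y0:y1,x0:x1,::-1],None,fx=5,fy=5,interpolation=cv2.INTER_CUBIC))
E
```

```text
scene [((np.float64(371.3), np.float64(120.4)), (np.int32(360), np.int32(110), np.int32(24), np.int32(19), np.int32(280))), ((np.float64(298.8), np.float64(116.3)), (np.int32(290), np.int32(112), np.int32(17), np.int32(10), np.int32(114))), ((np.float64(260.1), np.float64(167.8)), (np.int32(254), np.int32(159), np.int32(14), np.int32(17), np.int32(164))), ((np.float64(422.5), np.float64(171.7)), (np.int32(416), np.int32(170), np.int32(14), np.int32(4), np.int32(31))), ((np.float64(330.8), np.float64(196.7)), (np.int32(324), np.int32(187), np.int32(15), np.int32(19), np.int32(175))), ((np.float64(213.4), np.float64(199.7)), (np.int32(208), np.int32(189), np.int32(12), np.int32(19), np.int32(141))), ((np.float64(417.7), np.float64(203.2)), (np.int32(403), np.int32(190), np.int32(25), np.int32(21), np.int32(127)))]
top [((np.float64(273.3), np.float64(24.4)), (np.int32(215), np.int32(0), np.int32(128), np.int32(83), np.int32(4041))), ((np.float64(392.7), np.float64(198.1)), (np.int32(258), np.int32(0), np.int32(234), np.int32(384), np.int32(35251))), ((np.float64(89.7), np.float64(14.2)
[... 4770 characters left out ...]
np.int32(82))), ((np.float64(21.8), np.float64(284.6)), (np.int32(18), np.int32(280), np.int32(9), np.int32(10), np.int32(28))), ((np.float64(20.7), np.float64(294.3)), (np.int32(15), np.int32(291), np.int32(13), np.int32(7), np.int32(40))), ((np.float64(126.2), np.float64(336.9)), (np.int32(113), np.int32(291), np.int32(27), np.int32(93), np.int32(1373))), ((np.float64(94.9), np.float64(357.5)), (np.int32(89), np.int32(335), np.int32(12), np.int32(49), np.int32(294))), ((np.float64(3.1), np.float64(360.0)), (np.int32(0), np.int32(338), np.int32(8), np.int32(44), np.int32(136))), ((np.float64(171.0), np.float64(346.6)), (np.int32(167), np.int32(343), np.int32(8), np.int32(9), np.int32(21)))]
```

Run:
```python
from h import *
im=cv2.imread("pics/top0.png")[200:285,125:365]
cv2.imwrite("pics/top0t.png",cv2.resize(im,None,fx=3.3,fy=3.3,interpolation=cv2.INTER_CUBIC))
```

```text
(no output)
```

View pics/scene0z.png

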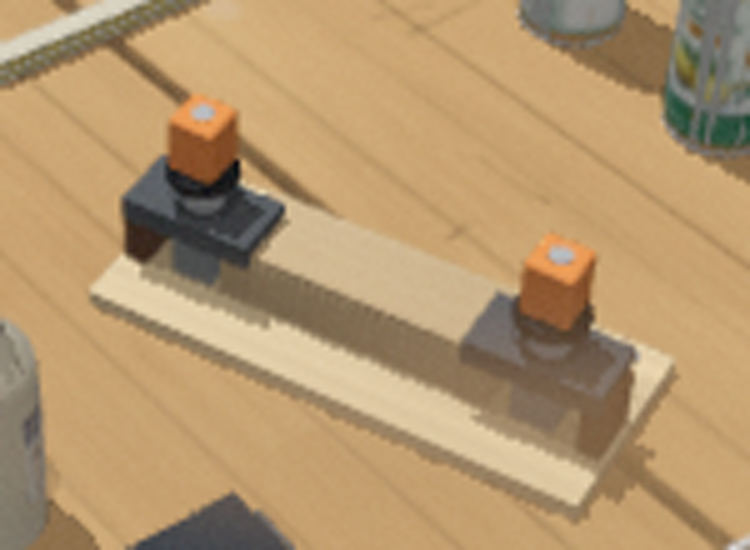

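View pics/top0z.png

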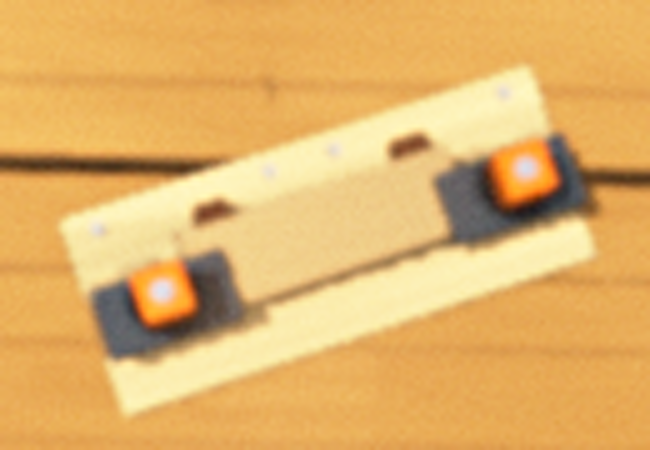

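View pics/top0t.png

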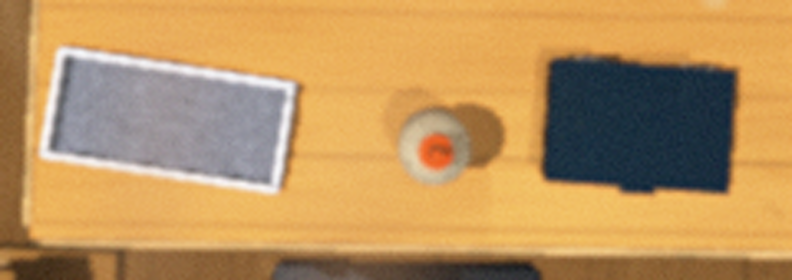

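Zoomed, the top view gives the grey knob caps at (161,292) and (525,169), and the plate corners at (62,218), (130,415), (595,255) and (530,66). The tray's outer rim corners read (60,47), (297,83), (277,190) and (42,158) in the 3.3x view.

Run:
```python
from h import *
np.set_printoptions(precision=4,suppress=True)
T=cam("top");S=cam("scene")
z=lambda p,o,f:(np.array(p)+.5)/f-.5+np.array(o)
kt=[z(p,(200,115),5) for p in [(161,292),(525,169)]]
ks=[z(p,(220,140),5) for p in [(202,112),(561,256)]]
for a,b in zip(kt,ks):
    print("knob tri",tri(T,a,S,b),"top@.12",onz(T,a,.12),"scene@.12",onz(S,b,.12))
P=[onz(T,z(p,(200,115),5),.012) for p in [(62,218),(130,415),(595,255),(530,66)]]
P=np.array(P);print("plate",P.mean(0),np.linalg.norm(np.diff(P,axis=0,append=P[:1]),axis=1))
e=(P[0]+P[1]-P[2]-P[3]);print("yaw of y axis",np.degrees(np.arctan2(-e[0],e[1])))
Q=np.array([onz(T,z(p,(125,200),3.3),.022) for p in [(60,47),(297,83),(277,190),(42,158)]])
print("tray",Q,Q.mean(0),np.linalg.norm(np.diff(Q,axis=0,append=Q[:1]),axis=1))
e=(Q[0]+Q[3]-Q[1]-Q[2]);print("yaw tray y",np.degrees(np.arctan2(-e[0],e[1])))
Ps=[onz(S,z(p,(220,140),5),.012) for p in [(92,290),(578,508),(673,362)]]
print("plate scene L-front,R-front,R-back",np.array(Ps)); print(P)
print("bottle",onz(T,z((437,152),(125,200),3.3),.18), "base?",onz(S,(214,249),0.0))
s=read_state();Rm=R.from_quat(s["tcp_rot"]).as_matrix();print(Rm)
```

```text
knob tri (array([0.5553, 0.0497, 0.1219]), np.float64(0.0018992096307680782)) top@.12 [0.5548 0.0503 0.12  ] scene@.12 [0.5576 0.051  0.12  ]
knob tri (array([ 0.6247, -0.1403,  0.1209]), np.float64(0.0020563000040246114)) top@.12 [ 0.624  -0.1398  0.12  ] scene@.12 [ 0.6264 -0.1401  0.12  ]
plate [ 0.6015 -0.0425  0.012 ] [0.1211 0.2856 0.1174 0.2875]
yaw of y axis 19.839324530187138
tray [[0.4447 0.3036 0.022 ]
 [0.4176 0.0999 0.022 ]
 [0.3261 0.1146 0.022 ]
 [0.3499 0.3152 0.022 ]] [0.3846 0.2083 0.022 ] [0.2055 0.0927 0.2021 0.0955]
yaw tray y -7.165723067311781
plate scene L-front,R-front,R-back [[ 0.499   0.0726  0.012 ]
 [ 0.5955 -0.1986  0.012 ]
 [ 0.7044 -0.1577  0.012 ]]
[[ 0.6096  0.1134  0.012 ]
 [ 0.4961  0.0713  0.012 ]
 [ 0.5948 -0.1968  0.012 ]
 [ 0.7054 -0.1577  0.012 ]]
bottle [ 0.3712 -0.0178  0.18  ] base? [ 0.3538 -0.0268  0.    ]
[[-0.0009  0.3624  0.932 ]
 [-0.0014  0.932  -0.3624]
 [-1.     -0.0017 -0.0003]]
```

```bash
python3 -m handwheel '{"hand":[1,1,1],"linear":[[0,-0.38,0.5],[0,-0.75,1],[0,-0.75,1]],"roll":[0,0,0]}' 30; python3 -m handwheel '{"hand":[1,1,1],"linear":[[0,-0.38,0.5],[0,-0.75,1],[0,-0.75,1]],"roll":[0,0,0]}'
```

```text
time: 0.52
ee_pos: [0.294, 0.4731, 0.231]
tcp_rot: [0.131, 0.695, -0.133, 0.694]
wrist_force: [-0.2, 0.7, 0.4]
width: 0.0853
time: 0.9
ee_pos: [0.3603, 0.3682, 0.2313]
tcp_rot: [0.132, 0.695, -0.132, 0.695]
wrist_force: [0.2, -0.2, 0.3]
width: 0.0853
```

```bash
python3 -m handwheel '{"hand":[1,1,1],"linear":[[0,-0.38,0.5],[0,-0.75,1],[0,-0.75,1]],"roll":[0,0,0]}'; python3 -m handwheel '{"hand":[1,1,1],"linear":[[0,-0.38,0.5],[0,-0.75,1],[0,-0.75,1]],"roll":[0,0,0]}';  python3 -m handwheel '{"hand":[1,1,1,1,1,1,1],"linear":[[0,-0.38,0.5],[0,-0.75,1],[0,-0.75,1],[0.2,-0.75,1],[0.2,-0.75,1],[0.2,-0.75,1],[0.2,-0.75,1]],"roll":[0.1,0.2,0.3,0.4,0.5,0.567,0.567]}'
python3 - <<'E'
from h import *
np.set_printoptions(precision=4,suppress=True)
s=read_state(); im=snapshot("wrist"); cv2.imwrite("pics/w1.png",im[:,:,::-1])
print(s["ee_pos"],s["tcp_rot"],s["joint_positions"],s["torque"])
Rm=R.from_quat(s["tcp_rot"]).as_matrix();print(Rm,np.degrees(np.arctan2(Rm[1,1],Rm[0,1])))
E
```

```text
time: 1.27
ee_pos: [0.4268, 0.2629, 0.2314]
tcp_rot: [0.132, 0.694, -0.132, 0.695]
wrist_force: [-1.1, 0.3, 0.3]
width: 0.0854
time: 1.65
ee_pos: [0.4931, 0.1572, 0.2314]
tcp_rot: [0.132, 0.694, -0.131, 0.695]
wrist_force: [0.2, 1.1, -0.2]
width: 0.0855
time: 2.52
ee_pos: [0.556, 0.0548, 0.2111]
tcp_rot: [0.404, 0.581, -0.404, 0.58]
wrist_force: [0.4, 1.1, 0.0]
width: 0.0852
[0.556  0.0548 0.2111] [ 0.4044  0.5806 -0.4042  0.5796] [-0.1023  0.464   1.6219  0.0011  1.0567 -0.4564] [-0.0191  0.011  -0.0204]
[[-0.0009  0.9382  0.3462]
 [ 0.001   0.3462 -0.9382]
 [-1.     -0.0005 -0.0013]] 20.25570762833326
```

View pics/w1.png

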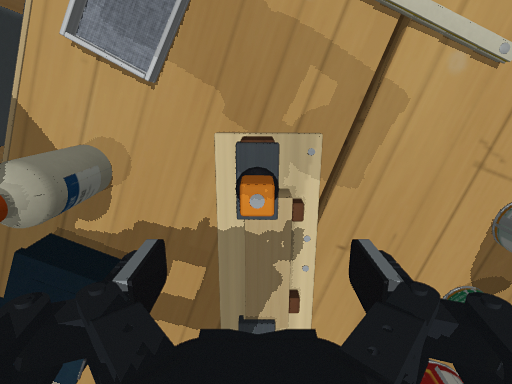

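The wrist view shows the left knob's cap at about (257,201), with its flats squared to the image and jig.

Run:
```python
from h import *
np.set_printoptions(precision=4,suppress=True)
s=read_state(); W=camw(s)
im=cv2.imread("pics/w1.png")[:,:,::-1]
b,m=blobs(im,(3,150,110),(16,255,255),200); 
for c,st in b:
    if 200<c[0]<310 and 150<c[1]<250: print(c,st)
k=onz(W,(257,201),.12); print("wrist knob",k)
ku=onz(W,(257,201.5),.12)
# plate edges: left end corners, right-hand edge
a=[onz(W,p,.012) for p in [(215,133),(323,133)]];print("corners",a)
e=a[1]-a[0];print("x axis yaw",np.degrees(np.arctan2(e[1],e[0])),np.linalg.norm(e))
kt=np.array([.5553,.0500,.12])
Rm=R.from_quat(s["tcp_rot"]).as_matrix()
for t in (k,kt): print("tool shift",Rm.T@(np.array([t[0],t[1],.083])-s["ee_pos"])/.1)
```

```text
[256.6 194.9] [ 240  176   35   40 1149]
wrist knob [0.5597 0.0496 0.12  ]
corners [array([0.5013, 0.0748, 0.012 ]), array([0.6121, 0.1158, 0.012 ])]
x axis yaw 20.300534837589108 0.11816886303254845
tool shift [1.2817 0.0175 0.0582]
tool shift [ 1.2817 -0.0223  0.0391]
```

```bash
python3 -m handwheel '{"hand":[1,1,1,0.2,0.2,0.2],"linear":[[0.3,0,0.05],[0.7,0,0.05],[0.9,0,0.05],[0.9,0,0.05],[0.9,0,0.05],[0.9,0,0.05]],"roll":[0,0,0,0,0,0]}'
python3 - <<'E'
from h import *
np.set_printoptions(precision=4,suppress=True)
s=read_state(); im=snapshot("wrist"); cv2.imwrite("pics/w2.png",im[:,:,::-1])
print(s["ee_pos"],s["width"],s["torque"])
W=camw(s)
for p in [(.5597,.0496,.12),(.5553,.05,.12),(.5575,.05,.12)]: print(proj(W,p))
E
```

```text
time: 3.32
ee_pos: [0.5592, 0.0473, 0.1226]
tcp_rot: [0.406, 0.579, -0.405, 0.58]
wrist_force: [-0.2, -0.3, -0.1]
width: 0.0513
[0.5592 0.0473 0.1226] 0.051263208211720306 [-0.019   0.0091  0.0281]
[255.9969 238.9223]
[248.1303 235.5153]
[252.2035 236.8811]
```

View pics/w2.png

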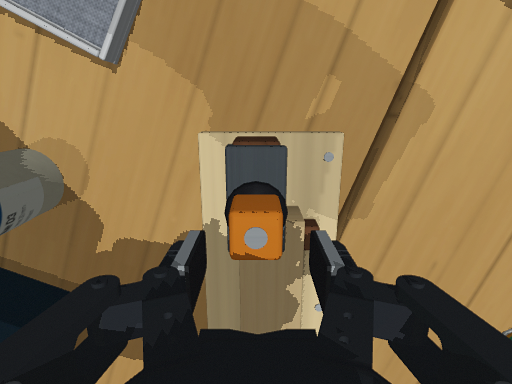

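The cap is now at (256,238), centred between the fingertips (205 and 311). I'll descend and close.

```bash
python3 -m handwheel '{"hand":[0.2,0.2,0.2,-0.3,-0.6,-1,-1,-1],"linear":[[0.2,0,0],[0.395,0,0],[0.395,0,0],[0.395,0,0],[0.395,0,0],[0.395,0,0],[0.395,0,0],[0.395,0,0]],"roll":[0,0,0,0,0,0,0,0]}' 60
python3 - <<'E'
from h import *
np.set_printoptions(precision=4,suppress=True)
s=read_state(); print(s["ee_pos"],s["width"],s["torque"],s["wrist_force"],s["joint_positions"])
E
```

```text
time: 4.38
ee_pos: [0.5585, 0.0468, 0.0848]
tcp_rot: [0.405, 0.579, -0.405, 0.58]
wrist_force: [-3.7, -1.1, 11.8]
width: 0.0271
[0.5585 0.0468 0.0848] 0.027116682731530485 [-0.1766  0.6909 -0.0087] [-3.7028 -1.1439 11.7574] [-0.1154  0.6523  1.7159 -0.0009  0.7718 -0.4648]
```

```bash
python3 -m handwheel '{"hand":[-1,-1,-1],"linear":[[0,0,0],[0,0,0],[0,0,0]],"roll":[-0.03,-0.06,-0.06]}' 60
python3 - <<'E'
from h import *
np.set_printoptions(precision=4,suppress=True)
s=read_state(); Rm=R.from_quat(s["tcp_rot"]).as_matrix();print(np.degrees(np.arctan2(Rm[1,1],Rm[0,1])))
print(s["ee_pos"],s["width"],s["torque"],s["wrist_force"],s["joint_positions"][5])
E
```

```text
time: 4.75
ee_pos: [0.5587, 0.047, 0.0848]
tcp_rot: [0.38, 0.596, -0.379, 0.597]
wrist_force: [-3.9, -0.2, 12.6]
width: 0.0274
25.11370534028207
[0.5587 0.047  0.0848] 0.02737056414236436 [-0.1424  0.656  -0.358 ] [-3.9449 -0.2317 12.5753] -0.5538738745978544
```

The moment rises to -0.36 N m over 0.09 rad, which is just the stem's stiffness, so anticlockwise looks wrong for the left knob. I'll try clockwise gently.

```bash
python3 -m handwheel '{"hand":[-1,-1,-1,-1],"linear":[[0,0,0],[0,0,0],[0,0,0],[0,0,0]],"roll":[0.06,0.1,0.14,0.14]}' 60
python3 - <<'E'
from h import *
np.set_printoptions(precision=4,suppress=True)
s=read_state(); Rm=R.from_quat(s["tcp_rot"]).as_matrix();print(np.degrees(np.arctan2(Rm[1,1],Rm[0,1])))
print(s["ee_pos"],s["width"],s["torque"],s["wrist_force"],s["joint_positions"][5])
E
```

```text
time: 5.25
ee_pos: [0.5582, 0.0468, 0.0848]
tcp_rot: [0.439, 0.554, -0.439, 0.555]
wrist_force: [-4.7, -1.1, 13.0]
width: 0.027
13.201613642478357
[0.5582 0.0468 0.0848] 0.027026722016621745 [-0.2492  0.777   0.0627] [-4.7276 -1.0991 12.9934] -0.34479212493344696
```

Clockwise gives freely (0.06 N m after 0.12 rad), so the left knob opens clockwise. I'll keep turning.

```bash
python3 -m handwheel '{"hand":[-1,-1,-1,-1,-1,-1,-1,-1,-1,-1,-1],"linear":[[0,0,0],[0,0,0],[0,0,0],[0,0,0],[0,0,0],[0,0,0],[0,0,0],[0,0,0],[0,0,0],[0,0,0],[0,0,0]],"roll":[0.11,0.22,0.33,0.44,0.55,0.66,0.77,0.88,0.99,1,1]}' 60
python3 - <<'E'
from h import *
np.set_printoptions(precision=4,suppress=True)
s=read_state(); Rm=R.from_quat(s["tcp_rot"]).as_matrix();print(np.degrees(np.arctan2(Rm[1,1],Rm[0,1])))
print(s["ee_pos"],s["width"],s["torque"],s["wrist_force"],s["joint_positions"][5])
E
```

```text
time: 6.62
ee_pos: [0.5547, 0.0485, 0.0848]
tcp_rot: [-0.697, -0.107, 0.701, -0.105]
wrist_force: [-10.0, 3.2, 18.4]
width: 0.0273
-72.75155924441488
[0.5547 0.0485 0.0848] 0.027334347672538905 [0.5318 1.5121 0.1062] [-9.9825  3.1878 18.4204] 1.15494172872634
```

```bash
python3 -m handwheel '{"hand":[-1,-1,-1],"linear":[[0,0,0],[0,0,0],[0,0,0]],"roll":[0.09,0.17,0.17]}' 60
python3 - <<'E'
from h import *
np.set_printoptions(precision=4,suppress=True)
s=read_state(); Rm=R.from_quat(s["tcp_rot"]).as_matrix();print(np.degrees(np.arctan2(Rm[1,1],Rm[0,1])))
print(s["ee_pos"],s["width"],s["torque"],s["wrist_force"],s["joint_positions"][5])
E
python3 -m handwheel '{"hand":[-1,-1,-1],"linear":[[0,0,0],[0,0,0],[0,0,0]],"roll":[0.04,0.07,0.07]}' 60
python3 - <<'E'
from h import *
np.set_printoptions(precision=4,suppress=True)
s=read_state(); Rm=R.from_quat(s["tcp_rot"]).as_matrix();print(np.degrees(np.arctan2(Rm[1,1],Rm[0,1])))
print(s["ee_pos"],s["width"],s["torque"],s["wrist_force"],s["joint_positions"][5])
E
```

```text
time: 7.0
ee_pos: [0.5545, 0.0492, 0.0848]
tcp_rot: [-0.705, -0.017, 0.709, -0.015]
wrist_force: [-8.9, 6.6, 17.8]
width: 0.0271
-87.42945186980143
[0.5545 0.0492 0.0848] 0.027096044926615753 [0.9131 1.5118 0.0855] [-8.8629  6.5972 17.8009] 1.4106566324511653
time: 7.38
ee_pos: [0.5545, 0.0495, 0.0848]
tcp_rot: [-0.704, 0.02, 0.709, 0.022]
wrist_force: [-9.5, 7.3, 18.3]
width: 0.0272
-93.35905260925388
[0.5545 0.0495 0.0848] 0.027199211363498593 [1.0342 1.5106 0.3114] [-9.4624  7.2547 18.3458] 1.5144304386983023
```

Total turn is 1.98 rad with 0.31 N m of torque, which is 0.08 rad of twist. The screw is therefore at 1.90, the stop. I'll release and lift.

```bash
python3 -m handwheel '{"hand":[-0.3,0.3,0.4,0.4,0.4,0.4,0.4],"linear":[[0,0,0],[0,0,0],[0,0,0],[-0.3,0,0],[-0.6,0,0],[-0.8,0,0],[-0.8,0,0]],"roll":[0,0,0,0,0,0,0]}' 60
python3 - <<'E'
from h import *
np.set_printoptions(precision=4,suppress=True)
s=read_state(); Rm=R.from_quat(s["tcp_rot"]).as_matrix();print(np.degrees(np.arctan2(Rm[1,1],Rm[0,1])))
print(s["ee_pos"],s["width"],s["torque"],s["wrist_force"],s["joint_positions"][5])
d=Rm.T@(np.array([.6267,-.1404,.165])-s["ee_pos"]);print(d/.1)
im=snapshot("scene"); cv2.imwrite("pics/s3.png",im[:,:,::-1])
E
```

```text
time: 8.25
ee_pos: [0.5599, 0.0467, 0.1634]
tcp_rot: [0.708, -0.021, -0.705, -0.021]
wrist_force: [0.2, -0.2, 0.1]
width: 0.0597
-93.43709434807766
[0.5599 0.0467 0.1634] 0.0597267647894247 [-0.0105  0.0854  0.0075] [ 0.1735 -0.2292  0.1436] 1.5152966767354643
[-0.0124  1.828  -0.7795]
```

View pics/s3.png

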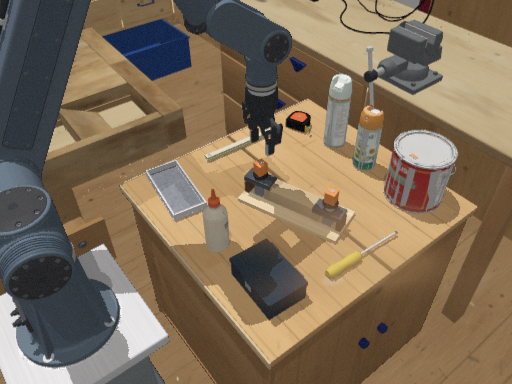

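The left strap and knob are visibly turned, and everything else is in place. Now to the right knob.

```bash
python3 -m handwheel '{"hand":[0.4,0.4],"linear":[[0,0.45,-0.2],[0,0.914,-0.39]],"roll":[0,0]}' 60
python3 -m handwheel '{"hand":[0.4,0.4,0.4,0.4],"linear":[[0,0.45,-0.2],[0,0.914,-0.39],[0,0.914,-0.39],[0,0.914,-0.39]],"roll":[-0.1,-0.2,-0.272,-0.272]}' 60
python3 - <<'E'
from h import *
np.set_printoptions(precision=4,suppress=True)
s=read_state(); Rm=R.from_quat(s["tcp_rot"]).as_matrix();print(np.degrees(np.arctan2(Rm[1,1],Rm[0,1])))
print(s["ee_pos"],s["width"],s["torque"],s["wrist_force"],s["joint_positions"][5])
im=snapshot("wrist"); cv2.imwrite("pics/w4.png",im[:,:,::-1])
W=camw(s); print(proj(W,[.6267,-.1404,.12]),proj(W,s["ee_pos"]+Rm[:,0]*.04))
E
```

```text
time: 8.55
ee_pos: [0.5915, -0.0468, 0.1604]
tcp_rot: [-0.706, 0.02, 0.708, 0.021]
wrist_force: [1.0, -1.0, 0.1]
width: 0.0597
time: 9.05
ee_pos: [0.6243, -0.1405, 0.1599]
tcp_rot: [-0.696, -0.122, 0.698, -0.121]
wrist_force: [0.0, 0.3, 0.4]
width: 0.0598
-70.19978526060315
[ 0.6243 -0.1405  0.1599] 0.05982024353374412 [-0.0253 -0.0374 -0.0139] [0.0127 0.2926 0.4134] 0.8294334525069386
[258.2292 216.6875] [256.9261 220.1503]
```

View pics/w4.png

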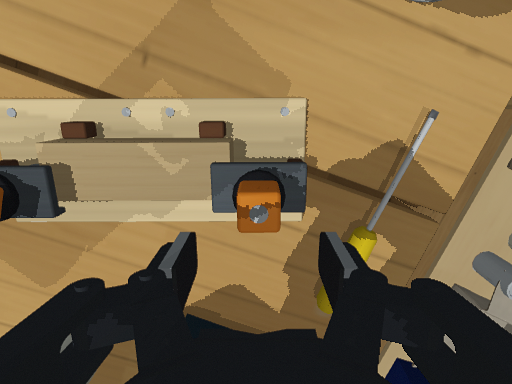

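The right cap is at (259,215), which matches the prediction (258,217). I'll descend, grip, and probe anticlockwise.

```bash
python3 -m handwheel '{"hand":[0.4,0.4,0.4,-0.3,-0.6,-1,-1,-1],"linear":[[0.4,0.01,-0.02],[0.765,0.01,-0.02],[0.765,0.01,-0.02],[0.765,0.01,-0.02],[0.765,0.01,-0.02],[0.765,0.01,-0.02],[0.765,0.01,-0.02],[0.765,0.01,-0.02]],"roll":[0,0,0,0,0,0,0,0]}' 60
python3 - <<'E'
from h import *
np.set_printoptions(precision=4,suppress=True)
s=read_state(); Rm=R.from_quat(s["tcp_rot"]).as_matrix();print(np.degrees(np.arctan2(Rm[1,1],Rm[0,1])))
print(s["ee_pos"],s["width"],s["torque"],s["wrist_force"],s["joint_positions"][5])
E
python3 -m handwheel '{"hand":[-1,-1,-1],"linear":[[0,0,0],[0,0,0],[0,0,0]],"roll":[-0.03,-0.06,-0.06]}' 60
python3 - <<'E'
from h import *
np.set_printoptions(precision=4,suppress=True)
s=read_state(); Rm=R.from_quat(s["tcp_rot"]).as_matrix();print(np.degrees(np.arctan2(Rm[1,1],Rm[0,1])))
print(s["ee_pos"],s["width"],s["torque"],s["wrist_force"],s["joint_positions"][5])
E
```

```text
time: 10.1
ee_pos: [0.6284, -0.1397, 0.0874]
tcp_rot: [0.697, 0.122, -0.695, 0.123]
wrist_force: [0.0, 3.2, 6.0]
width: 0.0273
-70.06068153611625
[ 0.6284 -0.1397  0.0874] 0.02726597449962862 [0.5794 0.1193 0.0141] [0.0202 3.2459 5.9828] 0.8292345650729653
time: 10.48
ee_pos: [0.6284, -0.1396, 0.0874]
tcp_rot: [0.691, 0.153, -0.689, 0.154]
wrist_force: [-0.8, 3.3, 7.0]
width: 0.0269
-64.92371011158058
[ 0.6284 -0.1396  0.0874] 0.026854242306736976 [ 0.6194  0.0931 -0.1239] [-0.804   3.2818  7.0084] 0.7393669079646638
```

The moment is only -0.12 N m at 0.09 rad, which is the free-turning torque. I'll confirm a little further.

```bash
python3 -m handwheel '{"hand":[-1,-1],"linear":[[0,0,0],[0,0,0]],"roll":[-0.05,-0.05]}' 60
python3 - <<'E'
from h import *
np.set_printoptions(precision=4,suppress=True)
s=read_state(); Rm=R.from_quat(s["tcp_rot"]).as_matrix();print(np.degrees(np.arctan2(Rm[1,1],Rm[0,1])))
print(s["ee_pos"],s["width"],s["torque"],s["joint_positions"][5])
E
```

```text
time: 10.72
ee_pos: [0.6283, -0.1394, 0.0873]
tcp_rot: [0.685, 0.179, -0.683, 0.179]
wrist_force: [-0.9, 4.9, 7.2]
width: 0.0275
-60.61594544805547
[ 0.6283 -0.1394  0.0873] 0.027470571529365446 [ 0.7019  0.1467 -0.1612] 0.6641389225340335
```

It gives: the right knob opens anticlockwise. I'll turn it on to the stop.

```bash
python3 -m handwheel '{"hand":[-1,-1,-1,-1,-1,-1,-1,-1,-1,-1,-1],"linear":[[0,0,0],[0,0,0],[0,0,0],[0,0,0],[0,0,0],[0,0,0],[0,0,0],[0,0,0],[0,0,0],[0,0,0],[0,0,0]],"roll":[-0.11,-0.22,-0.33,-0.44,-0.55,-0.66,-0.77,-0.88,-0.99,-1,-1]}' 60
python3 - <<'E'
from h import *
np.set_printoptions(precision=4,suppress=True)
s=read_state(); Rm=R.from_quat(s["tcp_rot"]).as_matrix();print(np.degrees(np.arctan2(Rm[1,1],Rm[0,1])))
print(s["ee_pos"],s["width"],s["torque"],s["joint_positions"][5])
E
python3 -m handwheel '{"hand":[-1,-1,-1],"linear":[[0,0,0],[0,0,0],[0,0,0]],"roll":[-0.09,-0.16,-0.16]}' 60
python3 - <<'E'
from h import *
np.set_printoptions(precision=4,suppress=True)
s=read_state(); Rm=R.from_quat(s["tcp_rot"]).as_matrix();print(np.degrees(np.arctan2(Rm[1,1],Rm[0,1])))
print(s["ee_pos"],s["width"],s["torque"],s["joint_positions"][5])
E
```

```text
time: 12.1
ee_pos: [0.6259, -0.1385, 0.0873]
tcp_rot: [0.379, 0.599, -0.378, 0.596]
wrist_force: [-5.2, 5.2, 11.2]
width: 0.0269
25.319151920085215
[ 0.6259 -0.1385  0.0873] 0.02686211350373127 [ 0.9491  0.7722 -0.1039] -0.8355230145743392
time: 12.48
ee_pos: [0.6255, -0.1387, 0.0873]
tcp_rot: [0.304, 0.64, -0.304, 0.637]
wrist_force: [-5.9, 5.1, 11.5]
width: 0.0276
39.1143926809351
[ 0.6255 -0.1387  0.0873] 0.027554966533720537 [ 0.8761  0.9354 -0.1063] -1.0760811257214034
```

```bash
python3 -m handwheel '{"hand":[-1,-1,-1],"linear":[[0,0,0],[0,0,0],[0,0,0]],"roll":[-0.04,-0.07,-0.07]}' 60
python3 - <<'E'
from h import *
np.set_printoptions(precision=4,suppress=True)
s=read_state(); Rm=R.from_quat(s["tcp_rot"]).as_matrix();print(np.degrees(np.arctan2(Rm[1,1],Rm[0,1])))
print(s["ee_pos"],s["width"],s["torque"],s["joint_positions"][5])
E
python3 -m handwheel '{"hand":[-0.3,0.3,0.4,0.4,0.4,0.4,0.4],"linear":[[0,0,0],[0,0,0],[0,0,0],[-0.3,0,0],[-0.6,0,0],[-0.8,0,0],[-0.8,0,0]],"roll":[0,0,0,0,0,0,0]}' 60
python3 - <<'E'
from h import *
np.set_printoptions(precision=4,suppress=True)
s=read_state(); Rm=R.from_quat(s["tcp_rot"]).as_matrix();y=np.degrees(np.arctan2(Rm[1,1],Rm[0,1]));print(y)
print(s["ee_pos"],s["width"],s["torque"],s["wrist_force"],s["joint_positions"])
for n in ["scene","top","wrist"]:
    im=snapshot(n); cv2.imwrite(f"pics/{n}5.png",im[:,:,::-1])
L=np.array([.5575,.0496]);Rk=np.array([.6267,-.1404]);jx=np.array([np.cos(np.radians(20.1)),np.sin(np.radians(20.1))])
c=(L+Rk)/2+.012*jx;print("jig centre",c)
d=Rm.T@(np.array([c[0],c[1],.165])-s["ee_pos"]);print(d/.1, "roll",np.radians(y-20.1)/1.5)
E
```

```text
time: 12.85
ee_pos: [0.6253, -0.1388, 0.0873]
tcp_rot: [0.271, 0.655, -0.27, 0.652]
wrist_force: [-6.8, 4.6, 11.1]
width: 0.0273
45.02241816090704
[ 0.6253 -0.1388  0.0873] 0.02730708136309779 [ 0.805  0.994 -0.43 ] -1.1796498958005281
time: 13.72
ee_pos: [0.629, -0.1411, 0.167]
tcp_rot: [0.27, 0.652, -0.27, 0.655]
wrist_force: [0.7, -0.9, 0.6]
width: 0.06
45.118032666902806
[ 0.629  -0.1411  0.167 ] 0.05998445608146195 [-0.0602  0.0177 -0.0941] [ 0.6825 -0.9011  0.5588] [-0.3936  0.6249  1.444  -0.0002  1.0678 -1.1809]
jig centre [ 0.6034 -0.0413]
[ 0.0168  0.5259 -0.8862] roll 0.2910980282726345
```

View pics/scene5.png

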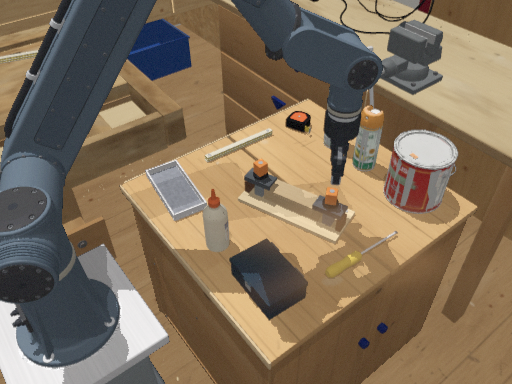

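View pics/wrist5.png

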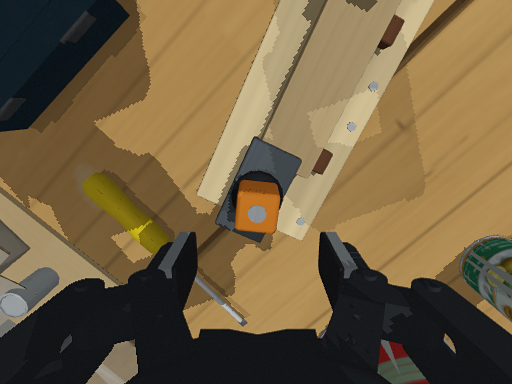

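Both straps are up: the right one reads 2.01 - 0.11 = 1.90 rad, at the stop. The scene view shows nothing else disturbed. Next, over the block.

```bash
python3 -m handwheel '{"hand":[0.6,1,1,1,1],"linear":[[0,0.26,-0.44],[0,0.526,-0.886],[0,0.526,-0.886],[0,0.526,-0.886],[0,0.526,-0.886]],"roll":[0.1,0.2,0.291,0.291,0.291]}' 60
python3 - <<'E'
from h import *
np.set_printoptions(precision=4,suppress=True)
s=read_state(); Rm=R.from_quat(s["tcp_rot"]).as_matrix();y=np.degrees(np.arctan2(Rm[1,1],Rm[0,1]));print(y)
print(s["ee_pos"],s["width"])
im=snapshot("wrist"); cv2.imwrite("pics/w6.png",im[:,:,::-1])
W=camw(s)
jx=np.array([.939,.344,0]);jy=np.array([-.344,.939,0])
C=np.array([.6034,-.0413,0])
for a,b,z in [(-25,0,50),(25,0,50),(-25,45,50),(-25,-45,50),(0,0,50)]: print(a,b,proj(W,C+a*1e-3*jx+b*1e-3*jy+[0,0,z*1e-3]))
E
```

```text
time: 14.5
ee_pos: [0.6018, -0.0409, 0.1646]
tcp_rot: [0.405, 0.58, -0.405, 0.58]
wrist_force: [-0.8, -0.2, -0.7]
width: 0.0853
20.18426027113483
[ 0.6018 -0.0409  0.1646] 0.08527198264814825
-25 0 [227.7792 187.4391]
25 0 [285.7064 187.528 ]
-25 45 [226.4562 134.67  ]
-25 -45 [228.987  235.6127]
0 0 [256.7447 187.4835]
```

View pics/w6.png

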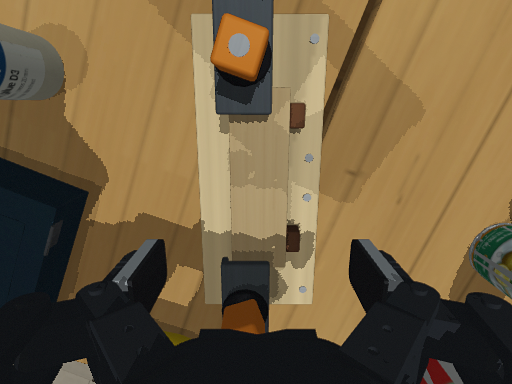

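The block's edges are at columns about 230 and 288 on row 187, against predictions of 228 and 286. That is an offset of about 2 mm. I'll descend, gripping high so the fingertips clear the tray rim later.

```bash
python3 -m handwheel '{"hand":[1,1,1],"linear":[[0.3,0.02,0.01],[0.7,0.02,0.01],[0.7,0.02,0.01]],"roll":[0,0,0]}' 60
python3 -m handwheel '{"hand":[1,1,1,0.5,0.2,-0.1,-1,-1,-1],"linear":[[0.3,0,0],[0.64,0,0],[0.64,0,0],[0.64,0,0],[0.64,0,0],[0.64,0,0],[0.64,0,0],[0.64,0,0],[0.64,0,0]],"roll":[0,0,0,0,0,0,0,0,0]}' 50
python3 - <<'E'
from h import *
np.set_printoptions(precision=4,suppress=True)
s=read_state(); print(s["ee_pos"],s["width"],s["wrist_force"],s["torque"])
im=snapshot("wrist"); cv2.imwrite("pics/w7.png",im[:,:,::-1])
im=snapshot("scene"); cv2.imwrite("pics/s7.png",cv2.resize(im[120:270,180:380,::-1],None,fx=4,fy=4))
E
```

```text
time: 14.92
ee_pos: [0.6015, -0.0409, 0.0924]
tcp_rot: [0.404, 0.582, -0.406, 0.577]
wrist_force: [0.2, -0.3, 0.3]
width: 0.0853
time: 16.05
ee_pos: [0.6043, -0.0413, 0.0335]
tcp_rot: [0.405, 0.579, -0.405, 0.58]
wrist_force: [-2.6, -0.7, 6.0]
width: 0.0487
[ 0.6043 -0.0413  0.0335] 0.048689419648350794 [-2.6064 -0.7284  5.989 ] [-0.2221  0.5354 -0.0196]
```

View pics/s7.png

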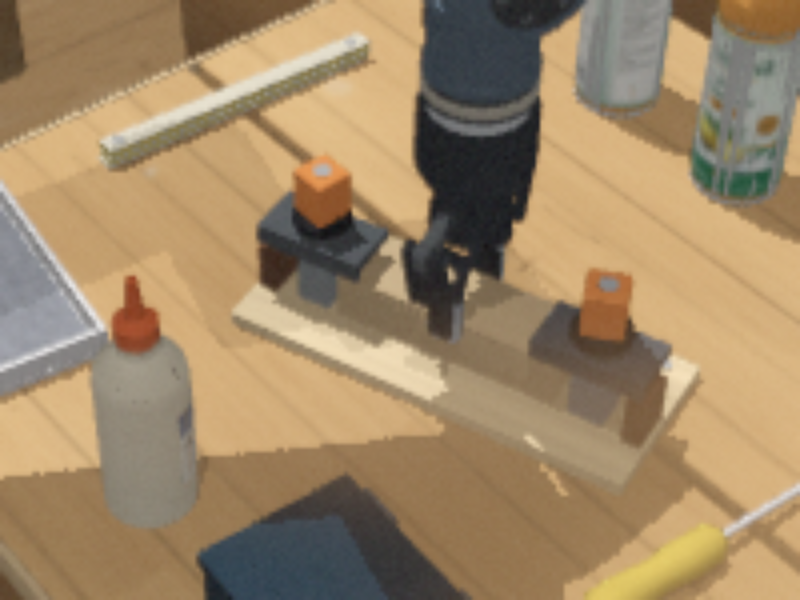

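View pics/w7.png

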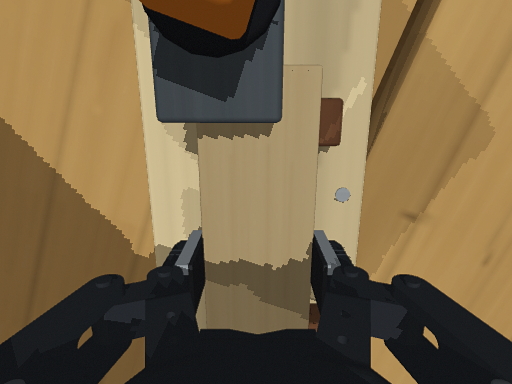

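The block is gripped (48.7 mm opening) between the straps. I'll lift it about 2 mm and draw it towards -x.

```bash
python3 -m handwheel '{"hand":[-1,-1,-1,-1],"linear":[[-0.03,0,0],[-0.03,0,0],[-0.03,-0.1,0],[-0.03,-0.2,0]],"roll":[0,0,0,0]}' 60
python3 -m handwheel '{"hand":[-1,-1,-1,-1,-1],"linear":[[0,-0.2,0],[0,-0.4,0],[0,-0.6,0],[0,-0.75,0],[0,-0.75,0]],"roll":[0,0,0,0,0]}' 60
python3 - <<'E'
from h import *
np.set_printoptions(precision=4,suppress=True)
s=read_state(); print(s["ee_pos"],s["width"],s["wrist_force"],s["torque"])
im=snapshot("wrist"); cv2.imwrite("pics/w8.png",im[:,:,::-1])
im=snapshot("scene"); cv2.imwrite("pics/s8.png",cv2.resize(im[120:270,180:380,::-1],None,fx=4,fy=4))
E
```

```text
time: 16.65
ee_pos: [0.5844, -0.0476, 0.0341]
tcp_rot: [0.405, 0.58, -0.405, 0.579]
wrist_force: [-0.3, -0.0, -2.0]
width: 0.0482
time: 17.27
ee_pos: [0.5135, -0.0735, 0.0342]
tcp_rot: [0.405, 0.58, -0.406, 0.579]
wrist_force: [0.6, -0.3, -1.2]
width: 0.0485
[ 0.5135 -0.0735  0.0342] 0.04854110377161361 [ 0.5661 -0.2956 -1.1854] [-0.0081 -0.0347  0.0314]
```

View pics/s8.png

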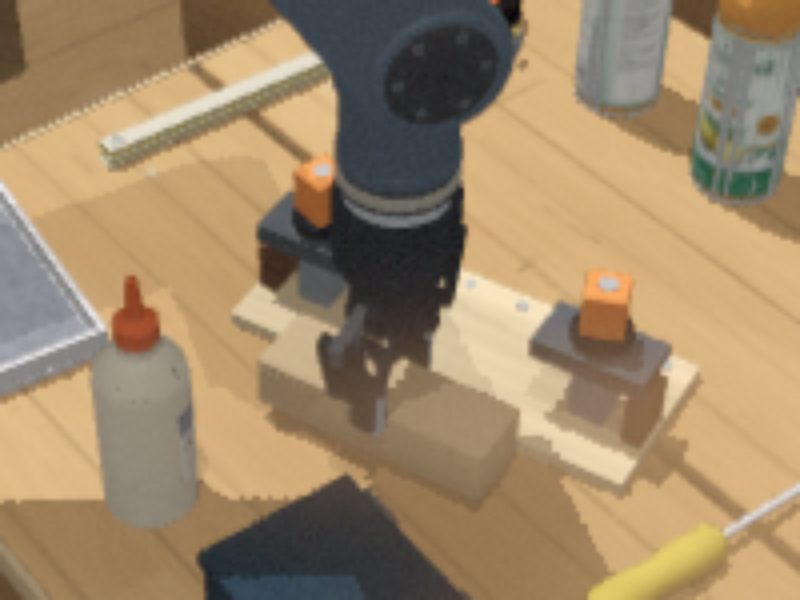

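View pics/w8.png

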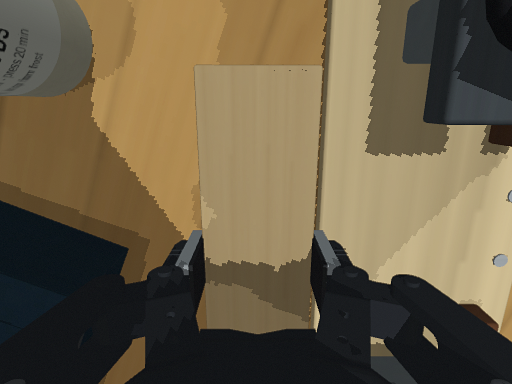

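The block is clear of the straps, 96 mm out and level. I'll raise it well above the bottle.

```bash
python3 -m handwheel '{"hand":[-1,-1,-1,-1],"linear":[[-0.2,0,0],[-0.5,0,0],[-0.8,0,0],[-1,0,0]],"roll":[0,0,0,0]}' 60
python3 -m handwheel '{"hand":[-1,-1,-1,-1],"linear":[[-0.4,0,0],[-0.8,0,0],[-1,0,0],[-1,0,0]],"roll":[0,0,0,0]}' 60
python3 - <<'E'
from h import *
np.set_printoptions(precision=4,suppress=True)
s=read_state(); Rm=R.from_quat(s["tcp_rot"]).as_matrix();y=np.degrees(np.arctan2(Rm[1,1],Rm[0,1]));print(y)
print(s["ee_pos"],s["width"],s["joint_positions"])
W=camw(s); 
im=snapshot("wrist"); cv2.imwrite("pics/w9.png",im[:,:,::-1])
o=s["ee_pos"]; 
for p in [(194,66),(323,66)]:
    q=onz(W,p,o[2]+.0165); print("block end corner in tool",Rm.T@(q-o))
d=Rm.T@(np.array([.3846,.2083,.235])-o); print(d/.1,"roll",np.radians(y+7.17)/1.5)
E
```

```text
time: 17.88
ee_pos: [0.5163, -0.0734, 0.1359]
tcp_rot: [0.405, 0.579, -0.404, 0.581]
wrist_force: [-0.1, -0.5, -2.6]
width: 0.0485
time: 18.38
ee_pos: [0.5166, -0.0735, 0.2361]
tcp_rot: [0.405, 0.578, -0.404, 0.582]
wrist_force: [0.1, 0.5, -2.2]
width: 0.0484
20.150195342110198
[ 0.5166 -0.0735  0.2361] 0.04839068064222133 [-0.3558  0.3807  1.6878  0.0001  1.0676 -0.7076]
block end corner in tool [-0.0169 -0.0221 -0.082 ]
block end corner in tool [-0.0167  0.0268 -0.082 ]
[-0.0005 -0.2681 -3.1005] roll 0.31788490733856106
```

View pics/w9.png

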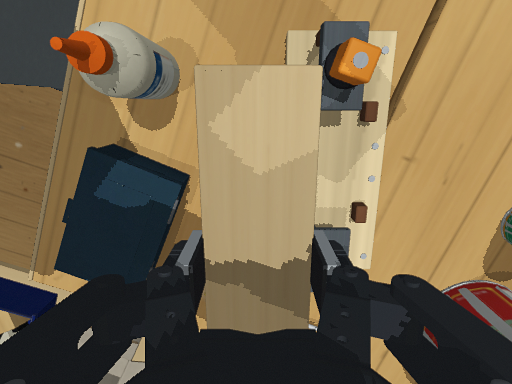

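The grip holds: the block's end is at tool z -82 mm, so it is centred to 2 mm. Over to the tray.

```bash
python3 -m handwheel '{"hand":[-1,-1],"linear":[[0,-0.04,-0.5],[0,-0.09,-1]],"roll":[0,0]}' 60
python3 -m handwheel '{"hand":[-1,-1],"linear":[[0,-0.04,-0.5],[0,-0.09,-1]],"roll":[0,0]}' 60
python3 -m handwheel '{"hand":[-1,-1,-1,-1,-1,-1],"linear":[[0,-0.04,-0.5],[0,-0.09,-1],[0,-0.09,-1],[0,-0.09,-1],[0,-0.09,-1],[0,-0.09,-1]],"roll":[0.08,0.16,0.24,0.318,0.318,0.318]}' 60
python3 - <<'E'
from h import *
np.set_printoptions(precision=4,suppress=True)
s=read_state(); Rm=R.from_quat(s["tcp_rot"]).as_matrix();y=np.degrees(np.arctan2(Rm[1,1],Rm[0,1]));print(y)
print(s["ee_pos"],s["width"],s["joint_positions"])
im=snapshot("wrist"); cv2.imwrite("pics/w10.png",im[:,:,::-1])
W=camw(s)
for q in [(.4447,.3036),(.4176,.0999),(.3261,.1146),(.3499,.3152)]: print(proj(W,[*q,.022]))
E
```

```text
time: 18.68
ee_pos: [0.4709, 0.0183, 0.2327]
tcp_rot: [0.405, 0.58, -0.406, 0.578]
wrist_force: [0.0, -0.4, -1.8]
width: 0.0483
time: 18.92
ee_pos: [0.4277, 0.1096, 0.2329]
tcp_rot: [0.405, 0.58, -0.406, 0.579]
wrist_force: [1.0, 1.0, -1.3]
width: 0.0483
time: 19.68
ee_pos: [0.386, 0.1989, 0.2336]
tcp_rot: [-0.53, -0.468, 0.531, -0.468]
wrist_force: [-0.2, -0.4, -1.6]
width: 0.0485
-7.1349811511722
[0.386  0.1989 0.2336] 0.04850611302783907 [0.2173 0.2686 1.885  0.     0.9897 0.3418]
[298.2094  63.5437]
[290.9777 240.2587]
[216.7523 237.8201]
[208.9219  63.7671]
```

View pics/w10.png

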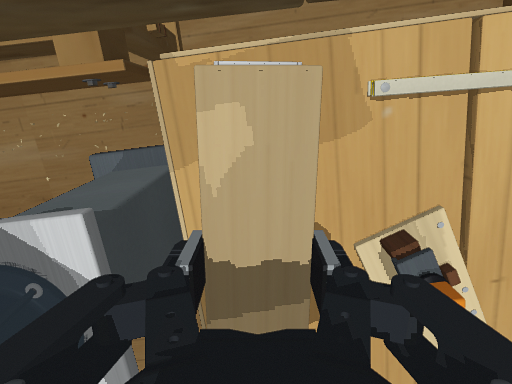

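The tray's far rim shows at columns 215–301, row 62. The predicted range was 209–298, so I'll cross-check the tray with the scene view.

Run:
```python
from h import *
im=cv2.imread("pics/scene0.png")[150:230,135:225]
cv2.imwrite("pics/s0t.png",cv2.resize(im,None,fx=7,fy=7,interpolation=cv2.INTER_CUBIC))
im=cv2.imread("pics/w10.png")[45:85,180:330]
cv2.imwrite("pics/w10t.png",cv2.resize(im,None,fx=5,fy=5,interpolation=cv2.INTER_CUBIC))
```

```text
(no output)
```

View pics/s0t.png

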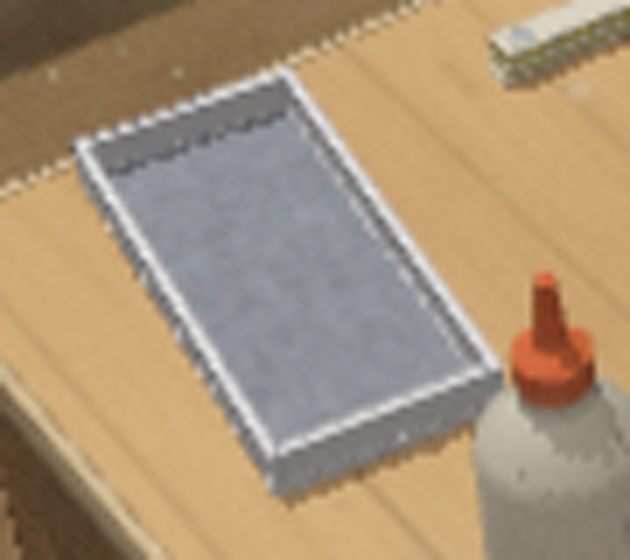

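View pics/w10t.png

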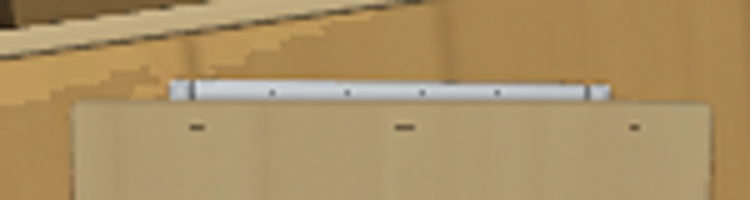

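In the 7x scene zoom the tray's outer rim corners are at (285,70), (76,143), (273,455) and (500,372). In the 5x wrist zoom its left-end rim corners are at (169,80) and (610,86).

Run:
```python
from h import *
np.set_printoptions(precision=4,suppress=True)
S=cam("scene");s=read_state();W=camw(s)
z=lambda p,o,f:(np.array(p)+.5)/f-.5+np.array(o)
Q=np.array([onz(S,z(p,(135,150),7),.022) for p in [(285,70),(500,372),(273,455),(76,143)]])
print("scene tray",Q.mean(0),np.linalg.norm(np.diff(Q,axis=0,append=Q[:1]),axis=1)); e=(Q[0]+Q[3]-Q[1]-Q[2]);yt=np.degrees(np.arctan2(-e[0],e[1]));print("yaw",yt)
w=np.array([onz(W,z(p,(180,45),5),.022) for p in [(610,86),(169,80)]]);print("wrist",w,np.linalg.norm(w[0]-w[1]))
d=w[0]-w[1];print("x axis yaw",np.degrees(np.arctan2(d[1],d[0])))
ey=np.array([np.sin(np.radians(7.2)),np.cos(np.radians(7.2)),0])
print("wrist tray centre",w.mean(0)-ey*.1025)
Rm=R.from_quat(s["tcp_rot"]).as_matrix()
print("tcp",s["ee_pos"]); 
for c in ([.3846,.2083,0],Q.mean(0),w.mean(0)-ey*.1025): print("shift",(Rm.T@(np.array(c)-s["ee_pos"]))/.1)
```

```text
scene tray [0.3852 0.2091 0.022 ] [0.2058 0.0901 0.2026 0.0907]
yaw -7.669008762986129
wrist [[0.4488 0.3048 0.022 ]
 [0.3555 0.3177 0.022 ]] 0.09421151567287565
x axis yaw -7.863227127699935
wrist tray centre [0.3893 0.2096 0.022 ]
tcp [0.3861 0.1988 0.2338]
shift [ 2.3375 -0.0241 -0.0929]
shift [ 2.1175 -0.0197 -0.1014]
shift [ 2.1175  0.0204 -0.1114]
```

```bash
python3 -m handwheel '{"hand":[-1,-1,-1,-1],"linear":[[0.2,-0.01,-0.08],[0.5,-0.01,-0.08],[0.8,-0.01,-0.08],[1,-0.01,-0.08]],"roll":[0,0,0,0]}' 60
python3 -m handwheel '{"hand":[-1,-1,-1,-1,-1],"linear":[[0.3,0,0],[0.6,0,0],[0.8,0,0],[0.95,0,0],[0.95,0,0]],"roll":[0,0,0,0,0]}' 60
python3 - <<'E'
from h import *
s=read_state(); print(s["ee_pos"],s["width"],s["wrist_force"])
im=snapshot("wrist"); cv2.imwrite("pics/w11.png",im[:,:,::-1])
im=snapshot("scene"); cv2.imwrite("pics/s11.png",cv2.resize(im[120:270,110:310,::-1],None,fx=4,fy=4))
E
```

```text
time: 20.23
ee_pos: [0.3861, 0.2068, 0.133]
tcp_rot: [-0.53, -0.468, 0.531, -0.467]
wrist_force: [0.0, -0.2, -1.9]
width: 0.0487
time: 20.85
ee_pos: [0.3862, 0.2068, 0.0384]
tcp_rot: [-0.53, -0.468, 0.531, -0.467]
wrist_force: [0.9, -0.4, -1.8]
width: 0.0485
[0.38616153 0.20678594 0.03835881] 0.048451270909549427 [ 0.94609666 -0.43337609 -1.83073444]
```

View pics/w11.png

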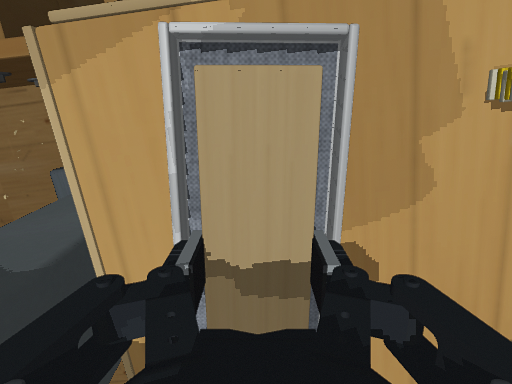

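View pics/s11.png

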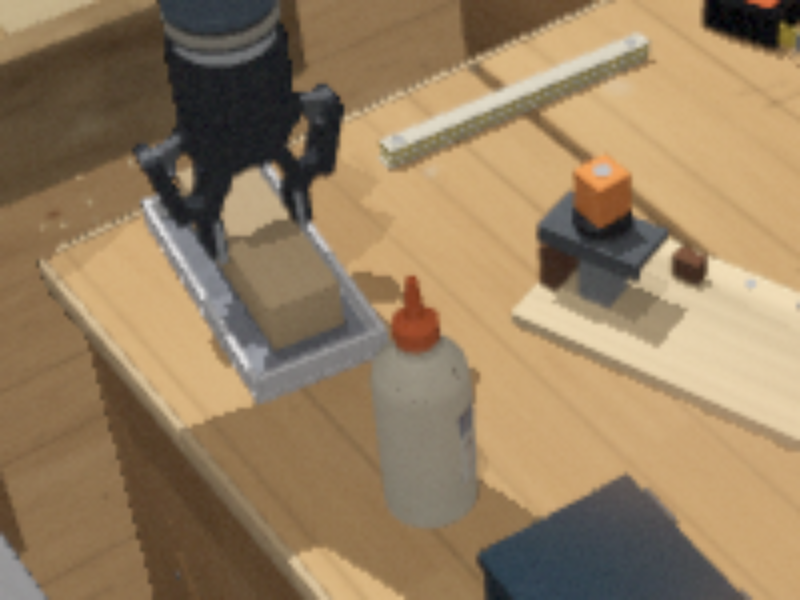

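The block is centred and parallel in the tray. I'll lower it gently until the force shows contact.

```bash
python3 -m handwheel '{"hand":[-1,-1,-1,-1],"linear":[[0.04,0,0],[0.08,0,0],[0.1,0,0],[0.1,0,0]],"roll":[0,0,0,0]}' 60
python3 -m handwheel '{"hand":[-1,-1],"linear":[[0.015,0,0],[0.015,0,0]],"roll":[0,0]}' 60
```

```text
time: 21.45
ee_pos: [0.3862, 0.2071, 0.0292]
tcp_rot: [-0.53, -0.468, 0.531, -0.468]
wrist_force: [-0.0, -0.0, -1.3]
width: 0.0484
time: 21.7
ee_pos: [0.3863, 0.2071, 0.0278]
tcp_rot: [-0.53, -0.468, 0.531, -0.468]
wrist_force: [-0.8, 1.1, -1.2]
width: 0.0486
```

```bash
python3 -m handwheel '{"hand":[-1,-1],"linear":[[0.01,0,0],[0.01,0,0]],"roll":[0,0]}' 60
python3 -m handwheel '{"hand":[-1,-1],"linear":[[0.01,0,0],[0.01,0,0]],"roll":[0,0]}' 60
```

```text
time: 21.95
ee_pos: [0.3863, 0.2071, 0.0268]
tcp_rot: [-0.53, -0.468, 0.53, -0.468]
wrist_force: [-0.3, 0.5, -1.3]
width: 0.0485
time: 22.2
ee_pos: [0.3863, 0.2071, 0.0266]
tcp_rot: [0.531, 0.467, -0.53, 0.468]
wrist_force: [-0.7, -0.6, 7.5]
width: 0.0485
```

Contact at TCP z 0.0266 with 7.5 N, as expected. I'll release and lift.

```bash
python3 -m handwheel '{"hand":[0.2,0.4,0.5,0.5,0.5,0.5,0.5,0.5,0.5],"linear":[[0,0,0],[0,0,0],[0,0,0],[-0.1,0,0],[-0.3,0,0],[-0.6,0,0],[-1,0,0],[-1,0,0],[-1,0,0]],"roll":[0,0,0,0,0,0,0,0,0]}' 30
python3 -m handwheel '{"hand":[0.5,0.5,0.5],"linear":[[-0.5,0,0],[-1,0,0],[-1,0,0]],"roll":[0,0,0]}' 30
python3 - <<'E'
from h import *
s=read_state(); print(s["ee_pos"],s["width"],s["wrist_force"])
for n in ("wrist","scene","top"):
    im=snapshot(n); cv2.imwrite(f"pics/{n}12.png",im[:,:,::-1])
E
```

```text
time: 23.32
ee_pos: [0.386, 0.207, 0.126]
tcp_rot: [0.531, 0.468, -0.53, 0.468]
wrist_force: [-0.0, -0.4, 0.1]
width: 0.0637
time: 23.7
ee_pos: [0.3882, 0.2076, 0.2278]
tcp_rot: [0.532, 0.467, -0.529, 0.469]
wrist_force: [-0.4, 0.4, -1.4]
width: 0.0641
[0.38818482 0.20761614 0.22778132] 0.064131454721869 [-0.39242598  0.35249936 -1.39243593]
```

View pics/wrist12.png

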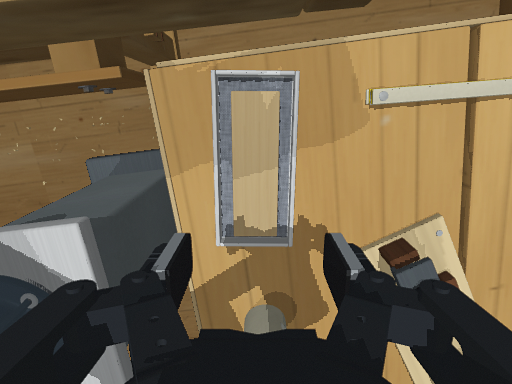

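View pics/scene12.png

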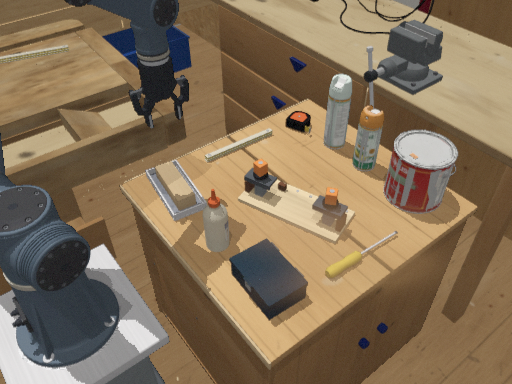

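View pics/top12.png

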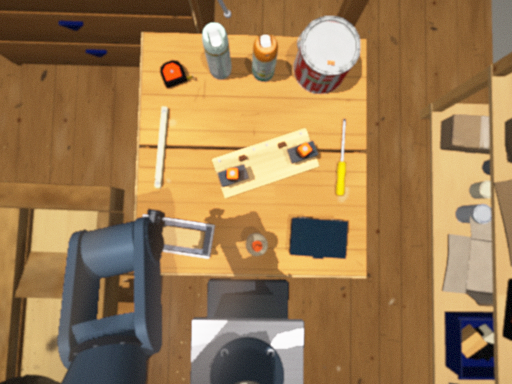

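The block lies flat and centred in the tray, at wrist (256,165), with clearance all round. Bottle, tin, rule and screwdriver are where they were. I'll hand in.

```bash
python3 -c "
from rig import *
print(job_done())"
```

```text
the job is handed in; nothing more can be done
None
```

Both knobs are unscrewed to their stops and the block lies flat, right way up, in the aluminium tray. I handed the job in at about 24 s of the 72 s allowed.

- **Left knob:** the first gentle try, anticlockwise, met only the springy stem (0.36 N m at 0.09 rad, well below forcing). It turned freely clockwise, and I took it to the stop, about 1.90 rad.
- **Right knob:** it gave anticlockwise at about 0.12 N m, and I took it to the stop, about 1.90 rad. I never turned it the other way.
- **Block:** I drew it 96 mm towards the robot from under the straps and carried it over at height. I lowered it until it touched the tray floor at 7.5 N, then let go.

**Last checks:** the final pictures show the block centred in the tray with clearance all round. The bottle, tin, rule and screwdriver look unmoved, and the gripper is open and clear about 0.2 m up. I judged the knob stops from torque and turn angle at the time and did not measure them again at the end.

**Disagreements:** the cameras differed by up to 4–5 mm on the knob and tray positions. I used values between them, and the fits left room for that.

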